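# Seat the pin gauge against the end stop of the V-groove fixture

### The job

Take the longer of the two steel pins from the wooden rest and lay it in the open end of the V-groove fixture, behind the stirrup. Then slide it along the groove, under the stirrup, until its end has pushed the light sprung nose of the stop screw in to its solid stop; hold it pressed home there, pushing with about 10 N, for half a second, never more than 20 N. Leave the pin lying in the groove with its end still touching the nose, and leave the shorter pin in its rest.

Things in the scene. Friction and masses are not known exactly. Their poses are not given: they have to be found in the camera images.
- long_pin: The pin to seat: plain ground-steel cylinder, diameter 20, length 110, about 0.27 kg (varies). Origin at its middle, on its axis; own x axis along the pin (both ends are alike; it may have rolled about x).
- short_pin: The other pin, to be left alone: same steel and diameter 20, but only 70 long. Origin at its middle, x axis along it.
- pin_rest: Fixed wooden rest, base 110 (x) x 150 (y) x 12 high, origin under its centre. Places at y = +45 and -45 mm; the long pin may be in either. A pin lies along x, axis 42 mm above the table, on two V supports 12 mm thick at x = +-23 mm (40 wide, tops 6 mm below the axis). Between them it is free down to the base: take the pin there by its middle from above.
- v_fixture: Fixed steel V block on a base plate 260 x 74 x 12. Origin at table level below the groove, which runs along x (y = 0); +x points to the end stop. Block 44 wide, x = -130 (open end) to +100 mm, top 50 mm above the table. 90 degree groove: a 20 mm pin lies in it with its axis 56 mm above the table.
- stirrup (a point): Middle of the crossbar's underside of the fixed steel stirrup that bridges the groove at x = 12 to 28 mm of v_fixture, 70 mm above the table: a pin slides under with 4 mm to spare but cannot be lowered in there. Legs outside y = +-23 mm; screw top 87 mm above the table. Same axes as v_fixture.
- load_point (a point): Point on the groove's seated pin axis (56 mm above the table) at x = -65 mm of v_fixture: a long pin laid with its middle here is wholly behind the stirrup, its rear end 10 mm inside the open end. Same axes as v_fixture.
- end_stop: Steel saddle 62 wide, 22 thick across the V block, top 79 mm above the table, with the stop screw through it on the pin's axis. Origin at table level below the saddle's open-end face; axes as v_fixture. The screw's end reaches 2 to 37 mm out of that face (differs each time, not measured: feel for it); from it a light sprung nose, 11 mm wide, stands out 6 mm. It goes in 4 mm at 0.3 to 1 N, then stops solidly.
Not all that is in view belongs to the job. What is shaped like the long_pin but red or yellow is not meant.

How it is judged:
On the way, in this order (a step that is already met when the one before it is completed fails the run):
1. the long pin lies in the groove, behind the stirrup (y of long_pin in the frame of v_fixture between -0.0025 and 0.0025 m and z of long_pin in the frame of v_fixture between 0.0535 and 0.0585 m and angle between the x axis of long_pin and the x axis of v_fixture, either way round below 0.035 rad and x of long_pin in the frame of v_fixture between -0.1 and -0.045 m), for 0.2 s.
2. the long pin is pressed against the end stop with more than 2.5 N for 0.25 s, lying in the groove (y of long_pin in the frame of v_fixture between -0.0025 and 0.0025 m and z of long_pin in the frame of v_fixture between 0.0535 and 0.0585 m and angle between the x axis of long_pin and the x axis of v_fixture, either way round below 0.035 rad and contact force between long_pin and end_stop above 2.5 N), for 0.25 s.
At the end, for the whole second after the job is handed in: The long pin lies at rest in the V-groove (axis within 2.5 mm of its seated line and 2 degrees of the groove), its end touching the sprung nose of the stop (contact force above 0.05 N); the short pin is within 15 mm of where it was (y of long_pin in the frame of v_fixture between -0.0025 and 0.0025 m and z of long_pin in the frame of v_fixture between 0.0535 and 0.0585 m and angle between the x axis of long_pin and the x axis of v_fixture, either way round below 0.035 rad and contact force between long_pin and end_stop above 0.05 N and linear speed of long_pin below 0.01 m/s and distance of short_pin from where it was at the start of the episode below 0.015 m).
It fails at once if the end stop is loaded by the long pin with more than 20 N (contact force between long_pin and end_stop above 20 N).
It fails at once if the robot pushes the end stop itself with more than 20 N (contact force between any of the fingers, the arm and end_stop above 20 N).
It fails at once if the short pin is moved more than 15 mm (distance of short_pin from where it was at the start of the episode above 0.015 m).
It also fails if it takes over 58 s, if anything falls off the work surface, if the arm or the gripper's body presses on something with over 40 N, if the wrist force passes 120 N, or if a joint passes its speed limit or range.

### The arm

A 6-joint arm with a two-finger parallel gripper is mounted at the origin on a cart in front of the work surface, level with it; the furniture and walls round the work are solid. World frame = base frame: x ahead of the robot, y to its left, z up, the work surface at z = 0. Lengths are in m, angles in rad, forces in N, time in s.
With the tool pointing down it reaches from about 0.25 to 0.775 m from the base axis. Payload 4 kg.
Tool frame: the origin (TCP) lies on the centre line of the jaws, within the pads' length; the fingertips stand 19 mm ahead of it and the grasp point (between the pads) is the TCP; x points along the fingers, z is the direction in which the jaws open and shut, and the axes are right-handed (so a half turn about x gives the same grasp; the last joint's range is limited). The gripper opens to 94 mm and grips with 3 to 60 N. Pads are 16 mm wide; open, the fingers measure 119 mm over their backs; the gripper's body (75 mm by 177 mm) begins 78 mm behind the grasp point.
Start: joints at [-1.216, 0.087, 1.371, -0, 1.684, -0.103], TCP at [0.243, -0.493, 0.191] pointing down, gripper open.
Joint ranges: [-3.1, 3.1], [-0.76, 2.03], [0.27, 2.55], [-1.08, 4.22], [0.17, 2.65], [-2.57, 2.57]. Speed limits (rad/s): [2.79, 2.79, 3.14, 3.14, 3.14, 3.14].

### API

Orientations are given as [roll, pitch, yaw] about the fixed x, y, z axes, in that order (R = Rz(yaw) Ry(pitch) Rx(roll)).
In Python, from bench import robot, snapshot, camera_params gives the robot as it stands.
- The arm moves only by the tool step_arm, never from a script. Its argument "motion" is text: rows parted by semicolons, each of 7 numbers parted by spaces: the opening in per cent of the stroke, from 0 (shut) to 100 (fully open), then the shift along the tool's x, y, z in cm, then the turn, a rotation vector about the tool's x, y, z in rad. A call has 1 to 20 rows; each row shifts and turns the commanded pose from where the row before left it, along the tool's axes as they then stand; what a row does not reach is not made up. A row lasts 1/12 s, in which the tool goes at most 41.7 mm and 7.16 degrees, less where a joint would pass 70% of its speed; a pose out of reach is approached as far as the arm can. A call with a gripper value outside its range is refused whole. The fingers move at their own pace and stop on an object; the grip force is fixed at half the most. Time passes only in rows, so rows that do not move let the fingers close. It gives the time, the measured TCP pose, the force and the opening at its end, in the units of the state.
- robot.get_obs(): the state, without advancing time (a new reading comes with each control period).
- snapshot(name): name is "scene" or "top" or "wrist"; returns the picture (400x640x3 uint8, red, green, blue); there is no depth.
- camera_params(name): a dict with "fx", "fy", "cx", "cy" (pixels), "D" ([k1, k2, p1, p2, k3] as OpenCV has them; the pictures are not rectified), "R" (3x3) and "t" (3): a world point X has camera coordinates R X + t. Camera axes: x right, y down, z forward; pixel columns grow to the right and rows downward; lengths in m; the calibration is good to about 2 mm. A picture is of the moment at which its call begins: read the wrist's pose just before it. camera_params takes no time and is no camera call; for the wrist camera it gives the pose at the moment of the call.
- robot.close_job(): hands the job in, once; it reports no verdict.
The state is a dict: "time": time; "joint_positions": joint angles; "qvel": joint speeds; "joint_torque": joint torques, N m; "tool_pos": TCP position; "ee_rot": TCP orientation; "wrist_force": force on the tool from outside, world axes, zero at the start; "wrist_torque": the same for the moment, N m; "width": finger opening in m.
Only numpy, scipy, OpenCV 4.12 (cv2) and the standard library are available. Lean on these libraries where they do the work, as an engineer would, in place of code of your own. Each camera call takes 0.05 s, during which the arm holds its last target.

## Working session

There is one attempt and no reset: what is moved stays moved. The work goes in short steps, Python scripts to look and compute and a tool call to move; the robot and the scene stay as the last step left them, time stands still between calls to the robot, and variables do not carry over. Pictures are saved under pics/ and viewed, and the job is handed in when it is done.

Besides the shell and the picture viewer there is one more tool, called after ">>>" by a JSON object that holds its "method" and its "body", one argument or row to a line. step_arm: Moves the arm, as the interface text tells. Its arguments: {"type":"object","properties":{"motion":{"type":"string"}},"required":["motion"]}

```bash
ls; mkdir -p pics; python3 - <<'E'
from bench import robot, snapshot, camera_params
import cv2
print(robot.get_obs())
for n in ("scene","top","wrist"):
    p=camera_params(n); print(n,p)
    cv2.imwrite(f"pics/{n}0.png",snapshot(n)[:,:,::-1])
E
```

```text
pics
{'time': 0.0, 'joint_positions': array([-1.21608703e+00,  8.79379116e-02,  1.37220686e+00, -1.97877953e-05,
        1.68360648e+00, -1.03098739e-01]), 'qvel': array([ 0.00019829, -0.0007505 ,  0.00013183, -0.0009343 , -0.00193298,
       -0.00210885]), 'joint_torque': array([-9.10124945e-04, -3.40187967e+01, -3.02425039e+01,  7.18131778e-02,
        3.30057729e-02, -1.71739493e-04]), 'tool_pos': array([ 0.24288215, -0.49283197,  0.1902376 ]), 'ee_rot': array([3.04760459, 1.56863764, 1.9346141 ]), 'wrist_force': array([-0.35327268, -0.23025266, -0.14584291]), 'wrist_torque': array([-0.0217624 ,  0.02701897, -0.03080804]), 'width': 0.09363876195392914}
scene {'fx': 471.221425788172, 'fy': 471.221425788172, 'cx': 318.6170341679876, 'cy': 202.84566214933716, 'D': array([0.02746478, 0.        , 0.        , 0.        , 0.        ]), 'R': array([[-0.55192985, -0.83387937,  0.00431772],
       [-0.48937056,  0.31970451, -0.81136026],
       [ 0.67519619, -0.44992692, -0.58453048]]), 't': array([0.32378665, 0.26031445, 1.02415676])}
top {'fx': 512.3093479391404, 'fy': 512.3093479391404, 'cx': 317.8268486652576, 'cy': 188.7767233789329, 'D': array([0.05185287, 0.        , 0.        , 0.        , 0.        ]), 'R': array([[-4.18259427e-02, -9.99124671e-01,  6.94658787e-04],
       [-9.77372569e-01,  4.07710347e-02, -2.07558630e-01],
       [ 2.07348626e-01, -9.36027580e-03, -9.78222333e-01]]), 't': array([0.09273212, 0.49287414, 1.17020636])}
wrist {'fx': 306.16291003853524, 'fy': 306.16291003853524, 'cx': 319.1727702025364, 'cy': 203.79210453737144, 'D': array([-0.0255187,  0.       ,  0.       ,  0.       ,  0.       ]), 'R': array([[ 0.44157576, -0.89722311, -0.00123937],
       [-0.86636503, -0.42674704,  0.25941972],
       [-0.23328627, -0.11347971, -0.96576388]]), 't': array([-0.54990235, -0.02700675,  0.39103986])}
```

View pics/scene0.png

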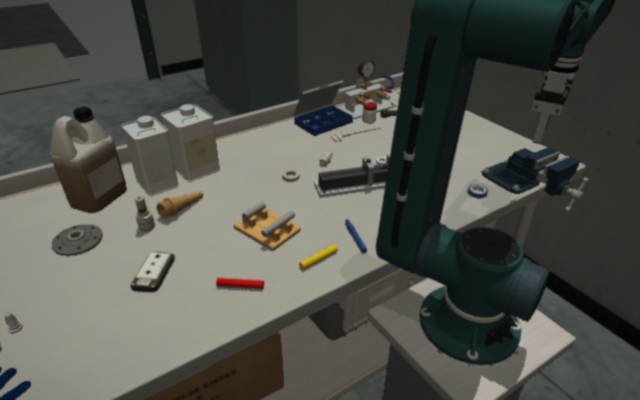

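View pics/top0.png

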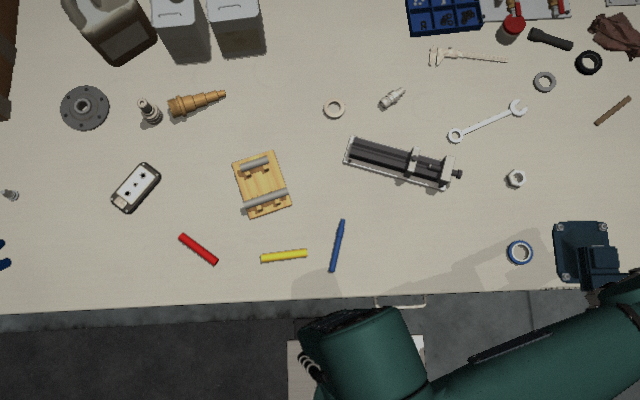

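View pics/wrist0.png

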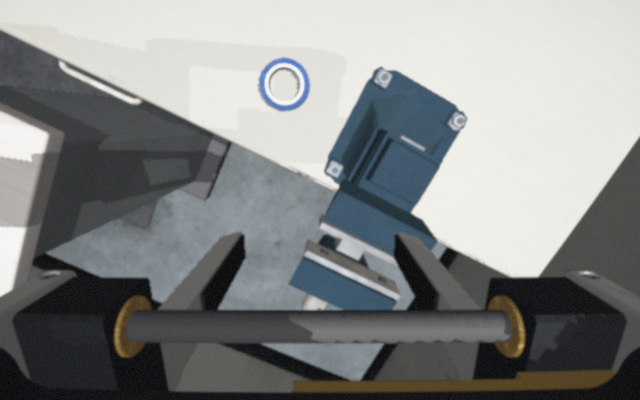

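The top view shows the rest at about (262,185), with the longer pin on the near side around (265,202) and the shorter one at (253,163). The fixture spans about (345,150) to (450,175), with the stop at its right end. I'll zoom in for the measurements.

```bash
python3 - <<'E'
import cv2
im=cv2.imread("pics/top0.png")
cv2.imwrite("pics/z1.png",cv2.resize(im[140:230,220:310],None,fx=6.6,fy=6.6,interpolation=cv2.INTER_CUBIC))
cv2.imwrite("pics/z2.png",cv2.resize(im[125:205,335:470],None,fx=5.9,fy=5.9,interpolation=cv2.INTER_CUBIC))
E
```

```text
(no output)
```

View pics/z1.png

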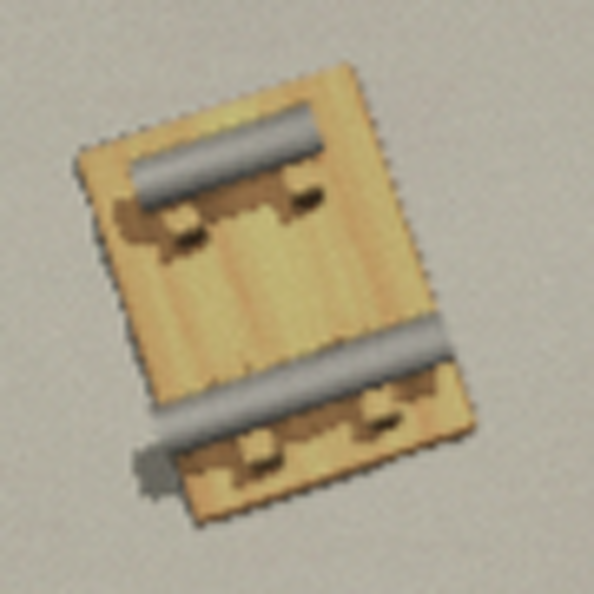

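View pics/z2.png

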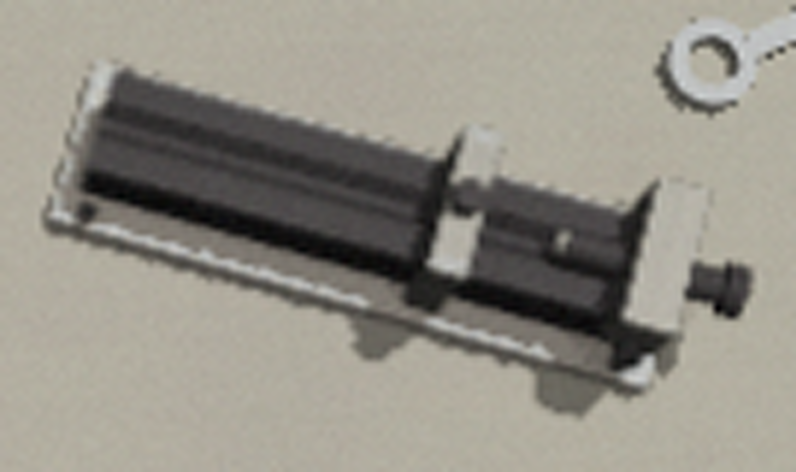

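```bash
cat > h.py <<'E'
import numpy as np, cv2
def K(p): return np.array([[p['fx'],0,p['cx']],[0,p['fy'],p['cy']],[0,0,1]])
def unproj(p,uv,z):
    uv=np.array(uv,float).reshape(-1,1,2)
    n=cv2.undistortPoints(uv,K(p),np.array(p['D'])).reshape(-1,2)
    R=np.array(p['R']);t=np.array(p['t']); c=-R.T@t
    d=np.c_[n,np.ones(len(n))]@R
    z=np.broadcast_to(z,len(n))
    return c+d*((z-c[2])/d[:,2])[:,None]
def proj(p,X):
    r,_=cv2.Rodrigues(np.array(p['R']))
    return cv2.projectPoints(np.array(X,float).reshape(-1,3),r,np.array(p['t'],float),K(p),np.array(p['D']))[0].reshape(-1,2)
E
python3 - <<'E'
from bench import *
from h import *
p=camera_params("top")
np.set_printoptions(precision=4,suppress=True)
def z(a,s,o): return (np.array(a,float)+.5)/s-.5+np.array(o)
pin=unproj(p,z([(160,429),(445,337)],6.6,(220,140)),.042)
print(pin, pin.mean(0), np.linalg.norm(pin[1]-pin[0]), np.arctan2(*(pin[1]-pin[0])[1::-1]))
b=unproj(p,z([(50,218),(640,385)],5.9,(335,125)),.012)
print(b,np.linalg.norm(b[1]-b[0]),np.arctan2(*(b[1]-b[0])[1::-1]))
s=unproj(p,z([(476,128),(498,132),(432,268),(464,275)],5.9,(335,125)),.075);print(s,s.mean(0))
c=unproj(p,z([(122,70),(80,182)],5.9,(335,125)),.05);print(c,np.linalg.norm(c[1]-c[0]))
o=robot.get_obs();q=camera_params("wrist");print(-q['R'].T@q['t']-o['tool_pos'])
from scipy.spatial.transform import Rotation as Ro
print(Ro.from_euler('xyz',o['ee_rot']).as_matrix())
E
```

```text
[[0.4672 0.25   0.042 ]
 [0.4969 0.1462 0.042 ]] [0.4821 0.1981 0.042 ] 0.10801138639866285 -1.2925859870790921
[[ 0.5714  0.006   0.012 ]
 [ 0.4892 -0.2355  0.012 ]] 0.25507972038530086 -1.8988894773634206
[[ 0.5848 -0.1633  0.075 ]
 [ 0.5828 -0.1719  0.075 ]
 [ 0.5277 -0.1411  0.075 ]
 [ 0.5243 -0.1536  0.075 ]] [ 0.5549 -0.1575  0.075 ]
[[ 0.6232 -0.0246  0.05  ]
 [ 0.5761 -0.0047  0.05  ]] 0.05120892226963238
[0.0677 0.0324 0.1936]
[[-0.0006  0.897   0.442 ]
 [ 0.0015  0.442  -0.897 ]
 [-1.      0.0002 -0.0016]]
```

>>> {"method": "step_arm", "body": {
  "motion": "100 -0.4 3.1 -1.3 0 0 0;100 -0.4 3.1 -1.3 0 0 0;100 -0.4 3.1 -1.3 0 0 0;100 -0.4 3.1 -1.3 0 0 0;100 -0.4 3.1 -1.3 0 0 0;100 -0.4 3.1 -1.3 0 0 0;100 -0.4 3.1 -1.3 0 0 0;100 -0.4 3.1 -1.3 0 0 0;100 -0.4 3.1 -1.3 0 0 0;100 -0.4 3.1 -1.3 0 0 0;100 -0.4 3.1 -1.3 0 0 0;100 -0.4 3.1 -1.3 0 0 0;100 -0.4 3.1 -1.3 0 0 0;100 0 0 0 -0.12 0 0;100 0 0 0 -0.12 0 0;100 0 0 0 -0.12 0 0;100 0 0 0 -0.12 0 0;100 0 0 0 -0.12 0 0;100 0 0 0 -0.12 0 0;100 0 0 0 -0.12 0 0"
}}

```text
time: 1.82
tool_pos: [0.5297, -0.1635, 0.2428]
ee_rot: [3.071, 1.57, 2.804]
wrist_force: [-0.5, 0.3, -0.4]
width: 0.0938
```

```bash
cat > look.py <<'E'
import sys,pickle
from bench import *
from h import *
np.set_printoptions(precision=4,suppress=True)
n=sys.argv[1]; cam=sys.argv[2] if len(sys.argv)>2 else "wrist"
p=camera_params(cam); o=robot.get_obs(); im=snapshot(cam)
pickle.dump((p,o),open(f"pics/{n}.pkl","wb"))
cv2.imwrite(f"pics/{n}.png",im[:,:,::-1])
for k in('time','tool_pos','ee_rot','wrist_force','width','qvel','joint_positions'):print(k,o[k])
from scipy.spatial.transform import Rotation as Ro
print(Ro.from_euler('xyz',o['ee_rot']).as_matrix())
E
python3 look.py w1
```

```text
time 1.8167
tool_pos [ 0.5297 -0.1635  0.2428]
ee_rot [3.0707 1.5698 2.8038]
wrist_force [-0.5214  0.2511 -0.4433]
width 0.09383562835049053
qvel [-0.0009 -0.0003 -0.0011 -0.0008  0.0009 -1.4251]
joint_positions [-0.4016  0.0938  1.2625 -0.0001  1.7862 -0.1347]
[[-0.0009  0.2638  0.9646]
 [ 0.0003  0.9646 -0.2638]
 [-1.      0.0001 -0.001 ]]
```

View pics/w1.png

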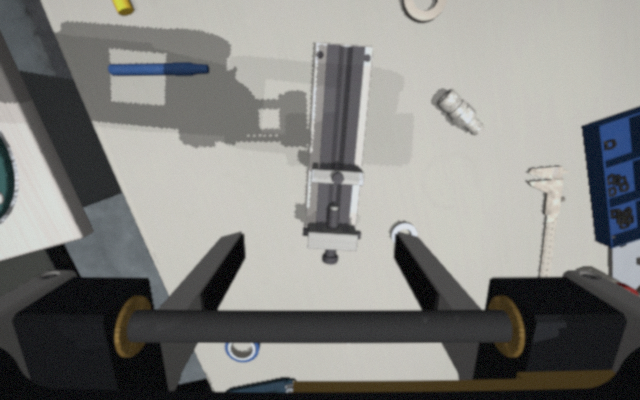

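The fixture is visible at (335,45)–(335,250), stirrup at row 177, stop at row 238. The arm was still turning, so I'll shift, settle and look again.

>>> {"method": "step_arm", "body": {
  "motion": "100 1 2 0 0 0 0;100 1 2 0 0 0 0;100 1 2 0 0 0 0;100 0 0 0 0 0 0;100 0 0 0 0 0 0"
}}

```text
time: 2.28
tool_pos: [0.5456, -0.1052, 0.2123]
ee_rot: [-2.901, 1.569, 3.109]
wrist_force: [-0.9, 0.1, 1.0]
width: 0.0937
```

```bash
python3 look.py w2; python3 -c "
import cv2
im=cv2.imread('pics/w2.png');cv2.imwrite('pics/w2z.png',cv2.resize(im[60:310,230:450],None,fx=2.4,fy=2.4,interpolation=cv2.INTER_CUBIC))"
```

```text
time 2.2833
tool_pos [ 0.5456 -0.1052  0.2123]
ee_rot [-2.9013  1.5686  3.1089]
wrist_force [-0.8944  0.1099  1.0336]
width 0.09366248762255036
qvel [-0.027  -0.0106 -0.0268 -0.0101  0.0023 -0.0091]
joint_positions [-0.2922  0.0987  1.3171 -0.0006  1.7279 -0.0193]
[[-0.0022  0.2696  0.963 ]
 [ 0.0001  0.963  -0.2696]
 [-1.     -0.0005 -0.0022]]
```

View pics/w2z.png

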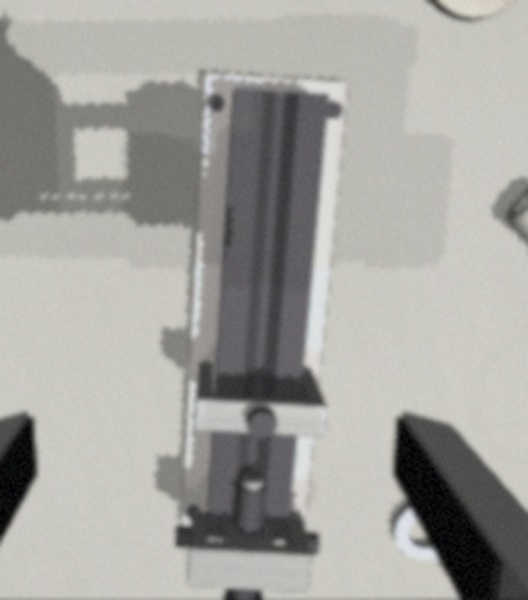

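```bash
python3 -c "
import cv2
im=cv2.imread('pics/w2.png')
im=cv2.convertScaleAbs(im,alpha=1.3,beta=10)
cv2.imwrite('pics/w2a.png',cv2.resize(im[80:165,300:385],None,fx=7,fy=7,interpolation=cv2.INTER_CUBIC))
cv2.imwrite('pics/w2b.png',cv2.resize(im[205:310,290:380],None,fx=5.7,fy=5.7,interpolation=cv2.INTER_CUBIC))"
```

```text
(no output)
```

View pics/w2a.png

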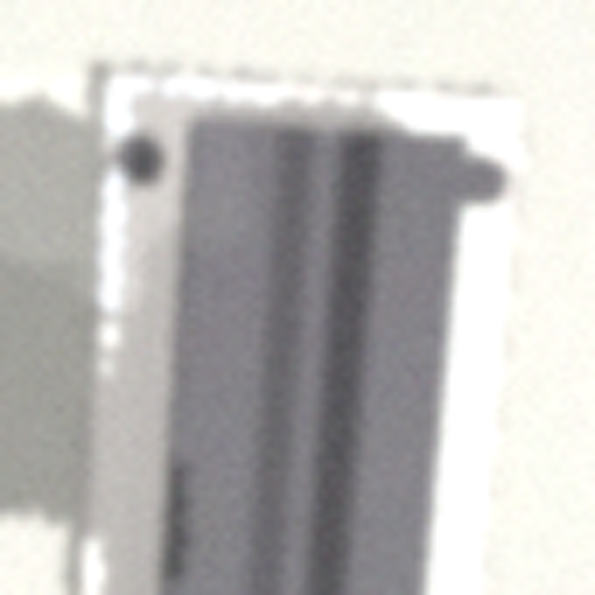

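View pics/w2b.png

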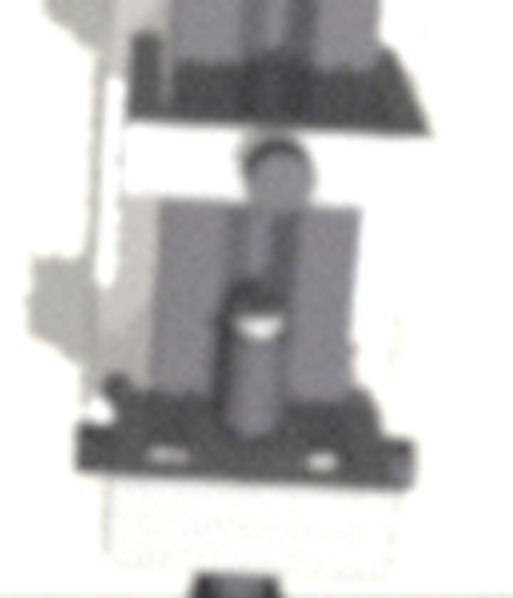

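```bash
cat > fit.py <<'E'
import pickle
from h import *
from scipy.optimize import least_squares
np.set_printoptions(precision=4,suppress=True)
p,o=pickle.load(open("pics/w2.pkl","rb"))
z=lambda a,s,of:(np.array(a,float)+.5)/s-.5+np.array(of)
A=lambda *a:z(a,7,(300,80)); B=lambda *a:z(a,5.7,(290,205))
pts=[(-.13,-.022,.05,A(190,122)),(-.13,.022,.05,A(465,138)),(-.13,-.037,.012,A(97,65)),(-.13,.037,.012,A(522,95)),(-.13,-.008,.05,A(282,128)),(-.13,.008,.05,A(380,132))]
lines=[(-.022,.05,B(150,395)),(.022,.05,B(357,395)),(-.022,.05,A(163,590)),(.022,.05,A(425,590))]
def W(q,X):
    c,s=np.cos(q[2]),np.sin(q[2]); return np.array([q[0]+c*X[0]-s*X[1],q[1]+s*X[0]+c*X[1],X[2]])
def res(q):
    r=[]
    for a in pts: r+=list(proj(p,W(q,a[:3]))[0]-a[3])
    for y,zz,uv in lines:
        w=unproj(p,[uv],zz)[0]; c,s=np.cos(q[2]),np.sin(q[2])
        r.append((-s*(w[0]-q[0])+c*(w[1]-q[1])-y)/.0012)
    return r
f=least_squares(res,[.555,-.12,-1.89],loss='soft_l1'); q=f.x
print(q); print(np.array(res(q)))
print("load",W(q,(-.065,0,.056)))
def inv(w): 
    c,s=np.cos(q[2]),np.sin(q[2]);d=w[:2]-q[:2];return np.array([c*d[0]+s*d[1],-s*d[0]+c*d[1]])
for n,uv,zz in(("saddle top L",B(78,472),.079),("saddle top R",B(410,488),.079),("nose",B(258,325),.056),("nose2",B(258,300),.056),("bar",B(125,195),.08),("bar",B(125,125),.08),("screwbar",B(280,170),.087)):
    print(n,inv(unproj(p,[uv],zz)[0]))
E
python3 fit.py
```

```text
[ 0.5601 -0.14   -1.8969]
[-0.0807 -0.4942  0.3621 -0.5193  0.2844  9.4063 -0.1617  8.5335 -0.5633
 -0.6411 -0.1152 -0.3905 -0.8678  1.3127 -0.0128 -0.4255]
load [ 0.5809 -0.0784  0.056 ]
saddle top L [ 0.0896 -0.0377]
saddle top R [0.0896 0.0323]
nose [ 0.0649 -0.0003]
nose2 [ 0.0589 -0.0007]
bar [ 0.0265 -0.0307]
bar [ 0.0117 -0.0313]
screwbar [ 0.0169 -0.0007]
```

>>> {"method": "step_arm", "body": {
  "motion": "100 0 3.05 -1.6 0 0 0;100 0 3.05 -1.6 0 0 0;100 0 3.05 -1.6 0 0 0;100 0 3.05 -1.6 0 0 0;100 0 3.05 -1.6 0 0 0;100 0 3.05 -1.6 0 0 0;100 0 3.05 -1.6 0 0 0;100 0 3.05 -1.6 0 0 0;100 0 3.05 -1.6 0 0 0;100 0 0 0 -0.11 0 0;100 0 0 0 -0.11 0 0;100 0 0 0 -0.11 0 0;100 0 0 0 -0.11 0 0;100 0 0 0 -0.11 0 0;100 0 0 0 0 0 0;100 0 0 0 0 0 0;100 0 0 0 0 0 0"
}}

```text
time: 3.75
tool_pos: [0.4819, 0.1967, 0.2138]
ee_rot: [-0.336, 1.57, -0.062]
wrist_force: [0.6, 0.1, 0.3]
width: 0.0939
```

```bash
python3 look.py w3; python3 -c "
import cv2
im=cv2.imread('pics/w3.png')
cv2.imwrite('pics/w3a.png',cv2.resize(im[100:310,240:440],None,fx=2.8,fy=2.8,interpolation=cv2.INTER_CUBIC))"
```

```text
time 3.75
tool_pos [0.4819 0.1967 0.2138]
ee_rot [-0.3357  1.5699 -0.0623]
wrist_force [0.5895 0.057  0.3464]
width 0.09389210233205483
qvel [ 0.0041  0.0026  0.0063  0.0002 -0.0029 -0.013 ]
joint_positions [ 0.2788  0.0172  1.3998 -0.0003  1.7237  0.0054]
[[ 0.0009 -0.27    0.9629]
 [-0.0001  0.9629  0.27  ]
 [-1.     -0.0003  0.0009]]
```

View pics/w3a.png

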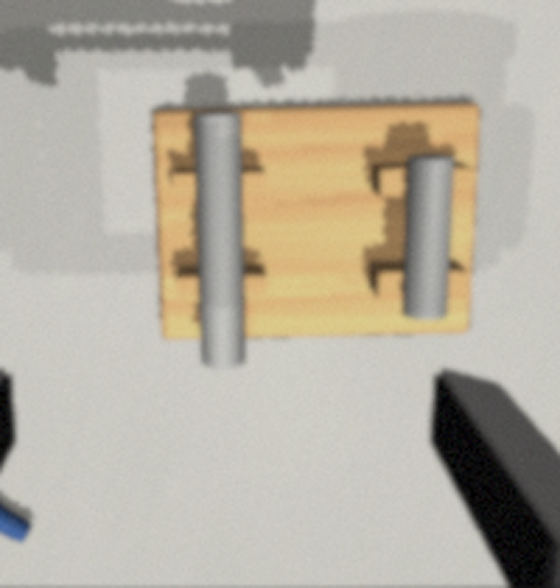

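```bash
cat > pin.py <<'E'
import pickle
from h import *
np.set_printoptions(precision=4,suppress=True)
p,o=pickle.load(open("pics/w3.pkl","rb"))
A=lambda *a:(np.array(a,float)+.5)/2.8-.5+np.array((240,100))
e=unproj(p,[A(217,112),A(224,365)],[.045,.052]);c=unproj(p,[A(217,112),A(224,365)],[.042,.042])
print(e,e.mean(0),np.linalg.norm(e[0]-e[1]));print(c,c.mean(0),np.linalg.norm(c[0]-c[1]),np.arctan2(*(c[0]-c[1])[1::-1]))
s=unproj(p,[A(430,155),A(426,318)],[.042,.05]);print('short',s.mean(0),np.linalg.norm(s[0]-s[1]))
# rest corners z=.012
r=unproj(p,[A(153,108),A(478,103),A(470,332),A(163,338)],.012);print('rest',r,r.mean(0))
R=np.array(p['R']);print('cam',-R.T@p['t'])
E
python3 pin.py
```

```text
[[0.465  0.2483 0.045 ]
 [0.4971 0.1444 0.052 ]] [0.4811 0.1963 0.0485] 0.10898846872616047
[[0.465  0.2481 0.042 ]
 [0.4981 0.1409 0.042 ]] [0.4816 0.1945 0.042 ] 0.11223074001831779 1.87020197024728
short [0.5666 0.2218 0.046 ] 0.07025969769885285
rest [[0.437  0.2403 0.012 ]
 [0.578  0.2823 0.012 ]
 [0.6115 0.1788 0.012 ]
 [0.4689 0.1358 0.012 ]] [0.5238 0.2093 0.012 ]
cam [0.4614 0.2686 0.4074]
```

>>> {"method": "step_arm", "body": {
  "motion": "60 3.5 0 0 -0.02 0 0;60 3.5 0 0 0 0 0;60 3.5 0 0 0 0 0;60 2.5 0 0 0 0 0;60 1.5 0 0 0 0 0;60 0.8 0 0 0 0 0;60 0.4 0 0 0 0 0;60 0 0 0 0 0 0;60 0 0 0 0 0 0"
}}

```text
time: 4.55
tool_pos: [0.4824, 0.1975, 0.0577]
ee_rot: [-0.059, 1.568, 0.237]
wrist_force: [0.5, 0.0, -0.1]
width: 0.0565
```

```bash
python3 look.py w4
```

```text
time 4.55
tool_pos [0.4824 0.1975 0.0577]
ee_rot [-0.0595  1.5684  0.237 ]
wrist_force [ 0.4985  0.0029 -0.1282]
width 0.05654808461921164
qvel [ 0.0029 -0.011  -0.0125  0.0005  0.0004 -0.0021]
joint_positions [ 0.2798  0.0878  1.6396 -0.0001  1.4118 -0.0167]
[[ 0.0023 -0.2922  0.9564]
 [ 0.0006  0.9564  0.2922]
 [-1.     -0.0001  0.0024]]
```

View pics/w4.png

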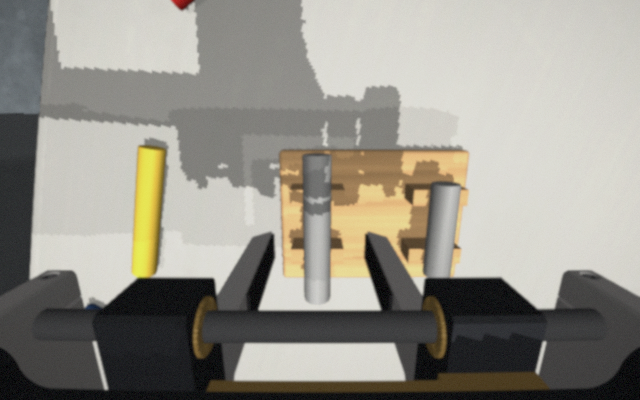

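The long pin (318,155)–(316,300) lies between the fingers at cols 270 and 368, and the short pin (443,230) is clear outside. I'll close on it now.

>>> {"method": "step_arm", "body": {
  "motion": "60 0.15 0 0 0 0 0;0 0 0 0 0 0 0;0 0 0 0 0 0 0;0 0 0 0 0 0 0;0 0 0 0 0 0 0;0 0 0 0 0 0 0;0 0 0 0 0 0 0;0 0 0 0 0 0 0"
}}

```text
time: 5.27
tool_pos: [0.4814, 0.1973, 0.0549]
ee_rot: [-1.653, 1.571, -1.356]
wrist_force: [0.2, 0.3, 0.0]
width: 0.0132
```

```bash
python3 look.py w5
```

```text
time 5.2667
tool_pos [0.4814 0.1973 0.0549]
ee_rot [-1.6527  1.5707 -1.3557]
wrist_force [0.2442 0.3405 0.0058]
width 0.013227489047558749
qvel [-0.0009  0.0001 -0.0003 -0.0002 -0.0013 -0.0022]
joint_positions [ 0.2799  0.0898  1.6435 -0.0001  1.4084 -0.0171]
[[ 0.     -0.2927  0.9562]
 [-0.0001  0.9562  0.2927]
 [-1.     -0.0001 -0.    ]]
```

View pics/w5.png

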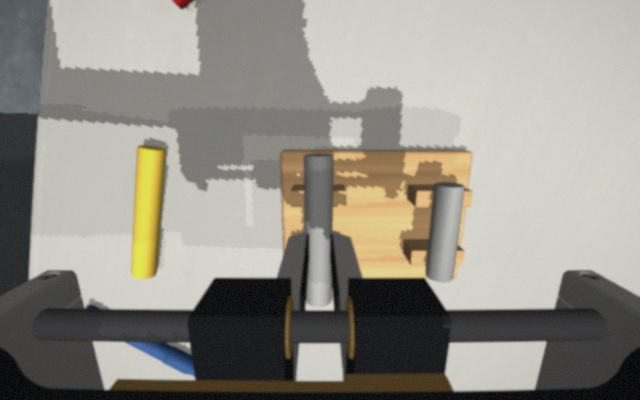

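>>> {"method": "step_arm", "body": {
  "motion": "0 0 0 0 0 0 0;0 0 0 0 0 0 0;0 0 0 0 0 0 0"
}}

```text
time: 5.57
tool_pos: [0.4814, 0.1973, 0.0548]
ee_rot: [-1.917, 1.571, -1.62]
wrist_force: [0.2, -0.3, -0.7]
width: 0.0004
```

```bash
python3 look.py w6
```

```text
time 5.5667
tool_pos [0.4814 0.1973 0.0548]
ee_rot [-1.9171  1.5707 -1.6201]
wrist_force [ 0.1526 -0.2791 -0.661 ]
width 0.00037298053886104457
qvel [ 0.0017  0.0007  0.0013 -0.0005 -0.0001 -0.0003]
joint_positions [ 0.2799  0.0898  1.6435 -0.0001  1.4083 -0.0171]
[[-0.     -0.2927  0.9562]
 [-0.0001  0.9562  0.2927]
 [-1.     -0.0001 -0.    ]]
```

View pics/w6.png

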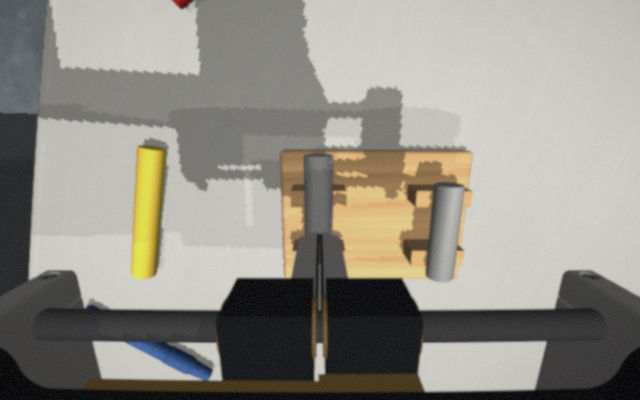

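```bash
python3 look.py s6 scene|head -1;python3 look.py t6 top|head -1;  python3 -c "
import cv2,numpy as np
a=cv2.imread('pics/s6.png')[170:270,210:340];b=cv2.imread('pics/t6.png')[130:230,210:310]
cv2.imwrite('pics/st6.png',np.hstack([cv2.resize(a,(546,420)),cv2.resize(b,(254,254)) if 0 else cv2.resize(b,(250,420))]))"
```

```text
time 5.6167
time 5.6667
```

View pics/st6.png

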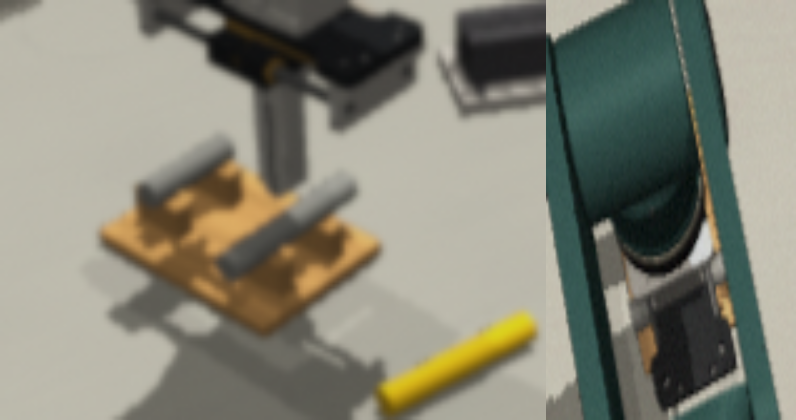

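```bash
python3 - <<'E'
import pickle
from h import *
p,o=pickle.load(open("pics/s6.pkl","rb"));t=o['tool_pos']
im=cv2.imread('pics/s6.png')
x0,y0=240,150;S=6
c=cv2.resize(im[y0:y0+100,x0:x0+110],None,fx=S,fy=S,interpolation=cv2.INTER_CUBIC)
def dot(X,col):
    u=proj(p,X)[0]; cv2.circle(c,tuple(int(v) for v in (u-[x0,y0]+.5)*S),4,col,-1);print(u)
dot(t,(0,0,255));dot(t-[0,0,.019],(0,255,0));dot((.465,.2482,.042),(255,0,0));dot((.4975,.1443,.042),(255,0,0));dot((.4812,.1963,.042),(255,0,255))
cv2.imwrite('pics/s6p.png',c)
E
```

```text
[277.88917851 219.466608  ]
[278.22193046 225.18021455]
[263.83941778 233.45352131]
[292.30287195 213.56807841]
[278.46356513 223.2482469 ]
```

View pics/s6p.png

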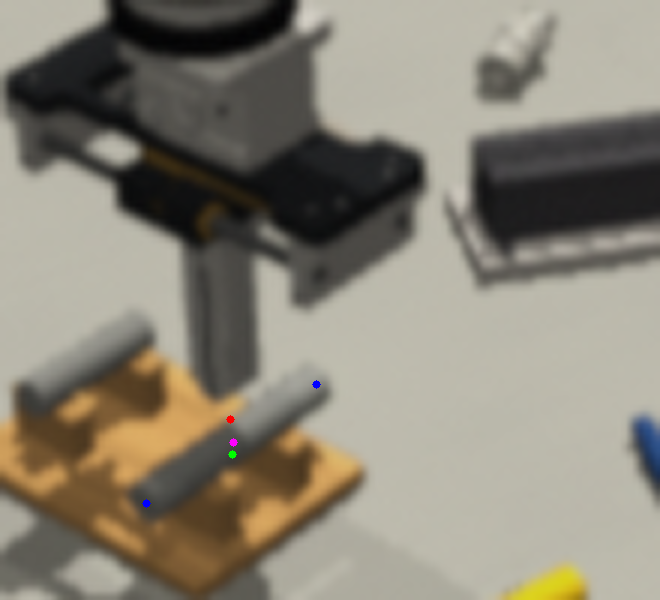

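```bash
python3 - <<'E'
import pickle
from h import *
im=cv2.imread('pics/s6.png'); a=cv2.resize(im[180:230,260:300],None,fx=10,fy=10,interpolation=cv2.INTER_CUBIC)
im=cv2.imread('pics/w6.png'); b=cv2.resize(im[215:295,280:360],None,fx=5,fy=5,interpolation=cv2.INTER_CUBIC)
b=cv2.convertScaleAbs(b,alpha=1.8,beta=20)
b=cv2.copyMakeBorder(b,0,100,0,0,0)
cv2.imwrite('pics/tip.png',np.hstack([a,b]))
E
```

```text
(no output)
```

View pics/tip.png

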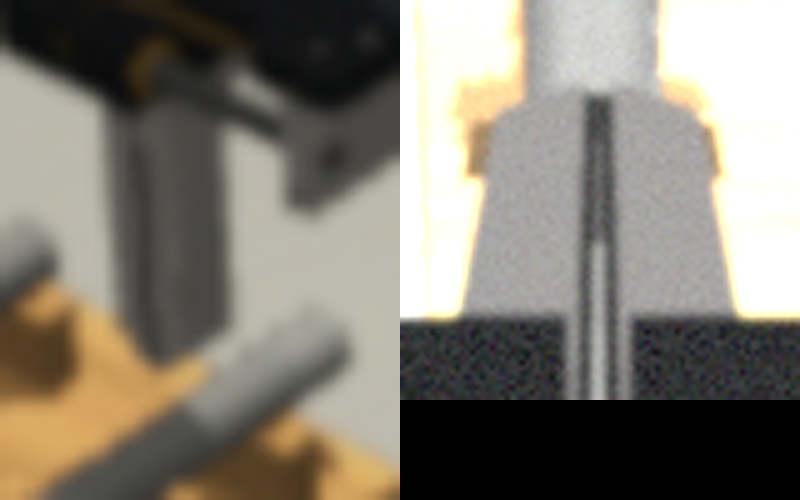

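The spec and the pictures disagree. The fingers closed fully (width 0.4 mm) above the pin. The scene view shows the tips ending at about (276,216), with wood visible between them and the pin. That puts them about 17 mm above the reported TCP, not 19 mm ahead of it. I'll calibrate by touch: lower the closed tips gently onto the pin top, known to be at z = 52 mm.

>>> {"method": "step_arm", "body": {
  "motion": "0 0.5 0 0 0 0 0;0 0.5 0 0 0 0 0;0 0.2 0 0 0 0 0;0 0 0 0 0 0 0;0 0 0 0 0 0 0"
}}

```text
time: 6.13
tool_pos: [0.4811, 0.1972, 0.0424]
ee_rot: [-3.039, 1.57, -2.742]
wrist_force: [0.7, 0.4, 0.4]
width: 0.0006
```

>>> {"method": "step_arm", "body": {
  "motion": "0 0.15 0 0 0 0 0;0 0.15 0 0 0 0 0;0 0 0 0 0 0 0"
}}

```text
time: 6.38
tool_pos: [0.4813, 0.1972, 0.0396]
ee_rot: [-2.863, 1.57, -2.566]
wrist_force: [-0.2, 0.2, -0.3]
width: 0.0002
```

>>> {"method": "step_arm", "body": {
  "motion": "0 0.1 0 0 0 0 0;0 0.1 0 0 0 0 0;0 0 0 0 0 0 0"
}}

```text
time: 6.63
tool_pos: [0.4816, 0.1973, 0.0381]
ee_rot: [-0.248, 1.57, 0.049]
wrist_force: [0.2, -0.2, 0.3]
width: 0.0004
```

>>> {"method": "step_arm", "body": {
  "motion": "0 0.1 0 0 0 0 0;0 0 0 0 0 0 0"
}}

```text
time: 6.8
tool_pos: [0.4817, 0.1973, 0.038]
ee_rot: [-0.202, 1.57, 0.095]
wrist_force: [-2.0, -0.2, 4.5]
width: 0.0005
```

>>> {"method": "step_arm", "body": {
  "motion": "0 0.1 0 0 0 0 0;0 0 0 0 0 0 0"
}}

```text
time: 6.97
tool_pos: [0.4817, 0.1973, 0.0379]
ee_rot: [-0.2, 1.57, 0.097]
wrist_force: [-3.1, -1.3, 8.7]
width: 0.0005
```

Contact is at tool z = 0.0380, so the real tips are 14 mm above the reported TCP, with stiffness about 4.3 N/mm. Next: raise, open, and lower so the tips sit 4.5 mm below the pin axis (tool z about 0.0235).

>>> {"method": "step_arm", "body": {
  "motion": "0 -1 0 0 0 0 0;0 -1 0 0 0 0 0;50 0 0 0 0 0 0;50 0 0 0 0 0 0;50 0 0 0 0 0 0;50 0 0 0 0 0 0;50 0 0 0 0 0 0;50 0 0 0 0 0 0;50 0 0 0 0 0 0"
}}

```text
time: 7.72
tool_pos: [0.4812, 0.1972, 0.0554]
ee_rot: [-3.045, 1.57, -2.748]
wrist_force: [0.3, 0.8, 0.5]
width: 0.0433
```

>>> {"method": "step_arm", "body": {
  "motion": "50 1 0 0 0 0 0;50 1 0 0 0 0 0;50 0.8 0 0 0 0 0;50 0.4 0 0 0 0 0;50 0 0 0 0 0 0;50 0 0 0 0 0 0"
}}

```text
time: 8.22
tool_pos: [0.481, 0.1971, 0.0231]
ee_rot: [-3.082, 1.569, -2.784]
wrist_force: [-0.1, -1.2, -0.2]
width: 0.0467
```

>>> {"method": "step_arm", "body": {
  "motion": "0 0 0 0 0 0 0;0 0 0 0 0 0 0;0 0 0 0 0 0 0;0 0 0 0 0 0 0;0 0 0 0 0 0 0;0 0 0 0 0 0 0;0 0 0 0 0 0 0;0 0 0 0 0 0 0"
}}

```text
time: 8.88
tool_pos: [0.4808, 0.1971, 0.0242]
ee_rot: [-3.03, 1.569, -2.733]
wrist_force: [-4.2, -1.3, 6.1]
width: 0.0192
```

>>> {"method": "step_arm", "body": {
  "motion": "0 0 0 0 0 0 0;0 0 0 0 0 0 0"
}}

```text
time: 9.05
tool_pos: [0.4808, 0.1971, 0.0241]
ee_rot: [-3.026, 1.569, -2.729]
wrist_force: [-4.5, -1.7, 5.4]
width: 0.0197
```

Width is 19.7 mm, so the pin is held. Lift it and carry it over to above the load point.

>>> {"method": "step_arm", "body": {
  "motion": "0 -1.5 0 0 0 0 0;0 -2.5 0 0 0 0 0;0 -2.5 0 0 0 0 0;0 -2.5 0 0 0 0 0;0 0 -2.93 0.15 0 0 0;0 0 -2.93 0.15 0 0 0;0 0 -2.93 0.15 0 0 0;0 0 -2.93 0.15 0 0 0;0 0 -2.93 0.15 0 0 0;0 0 -2.93 0.15 0 0 0;0 0 -2.93 0.15 0 0 0;0 0 -2.93 0.15 0 0 0;0 0 -2.93 0.15 0 0 0;0 0 -2.93 0.15 0 0 0"
}}

```text
time: 10.22
tool_pos: [0.5822, -0.08, 0.1126]
ee_rot: [-0.274, 1.57, 0.023]
wrist_force: [-0.4, 0.1, -1.5]
width: 0.0195
```

>>> {"method": "step_arm", "body": {
  "motion": "0 0 0 0 0.104 0 0;0 0 0 0 0.104 0 0;0 0 0 0 0.104 0 0;0 0 0 0 0.104 0 0;0 0 0 0 0.104 0 0;0 0 0 0 0.104 0 0;0 0 0 0 0 0 0;0 0 0 0 0 0 0;0 0 0 0 0 0 0"
}}

```text
time: 10.97
tool_pos: [0.5816, -0.0785, 0.1132]
ee_rot: [-2.995, 1.571, 2.964]
wrist_force: [0.4, -0.0, -1.9]
width: 0.0193
```

```bash
python3 look.py w7
```

```text
time 10.9667
tool_pos [ 0.5816 -0.0785  0.1132]
ee_rot [-2.9946  1.5705  2.9637]
wrist_force [ 0.3779 -0.0475 -1.8721]
width 0.019286741825742873
qvel [-0.0004 -0.0062 -0.0046 -0.0008  0.0044  0.0096]
joint_positions [-0.2308  0.1962  1.4035 -0.      1.5422  0.0941]
[[-0.0003  0.3192  0.9477]
 [ 0.0001  0.9477 -0.3192]
 [-1.     -0.     -0.0003]]
```

View pics/w7.png

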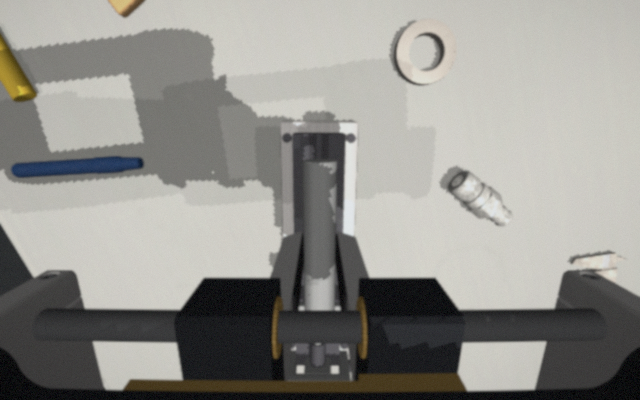

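```bash
python3 - <<'E'
import cv2
im=cv2.convertScaleAbs(cv2.imread('pics/w7.png'),alpha=1.5,beta=15)
cv2.imwrite('pics/w7a.png',cv2.resize(im[115:240,270:370],None,fx=4.7,fy=4.7,interpolation=cv2.INTER_CUBIC))
E
```

```text
(no output)
```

View pics/w7a.png

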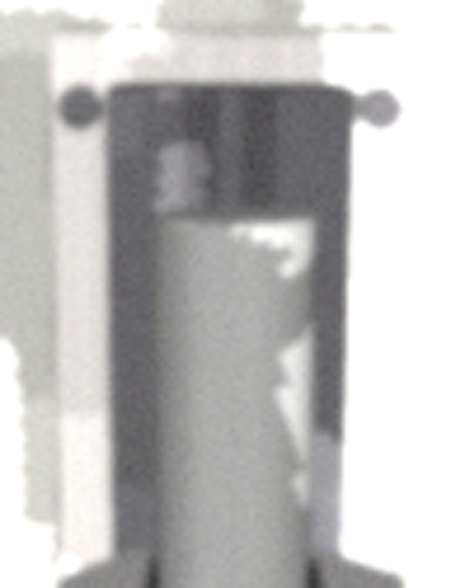

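```bash
python3 - <<'E'
import pickle
from h import *
np.set_printoptions(precision=4,suppress=True)
p,o=pickle.load(open("pics/w7.pkl","rb"))
A=lambda *a:(np.array(a,float)+.5)/4.7-.5+np.array((270,115))
# in tool axes
ty=np.array([.3192,.9477,0]);tz=np.array([.9477,-.3192,0])
for n,a,z in(("blk L top",(108,90),.05),("blk R top",(352,90),.05),("blk L low",(113,530),.05),("blk R low",(338,530),.05),("grv L",(188,90),.05),("grv R",(276,90),.05),("pinTopL",(160,220),.131),("pinTopR",(315,220),.131),("pinLowL",(158,530),.131),("pinLowR",(306,530),.131)):
    d=unproj(p,[A(*a)],z)[0]-o['tool_pos'];print(n,d@ty*1000,d@tz*1000)
E
```

```text
blk L top 65.0595845881946 -21.47285569507179
blk R top 65.04241508880432 21.06848603091135
blk L low -16.04733370048276 -22.365753155053724
blk R low -16.062991638981355 20.11458310893774
grv L 65.0448377184789 -7.523567506928708
grv R 65.03889113380238 7.816886125834161
pinTopL 52.60954988897329 -8.597751145790003
pinTopR 52.60272974258175 10.319713153133398
pinLowL 12.601539403208319 -9.396106611950563
pinLowR 12.594129460925467 9.731206380026169
```

>>> {"method": "step_arm", "body": {
  "motion": "0 2.5 0 -0.08 0 0 0;0 2 0 0 0 0 0;0 1.5 0 0 0 0 0;0 0.7 0 0 0 0 0;0 0.3 0 0 0 0 0;0 0.2 0 0 0 0 0;0 0.1 0 0 0 0 0;0 0 0 0 0 0 0;0 0 0 0 0 0 0"
}}

```text
time: 11.77
tool_pos: [0.5816, -0.0785, 0.0421]
ee_rot: [0.082, 1.569, -0.245]
wrist_force: [0.1, -0.6, -2.4]
width: 0.0192
```

>>> {"method": "step_arm", "body": {
  "motion": "0 0.1 0 -0.04 0 0 0;0 0.1 0 0 0 0 0;0 0.1 0 0 0 0 0;0 0 0 0 0 0 0;0 0 0 0 0 0 0"
}}

```text
time: 12.18
tool_pos: [0.5807, -0.0782, 0.0383]
ee_rot: [0.067, 1.57, -0.26]
wrist_force: [-0.1, -0.6, -0.4]
width: 0.019
```

The pin weight has gone off the wrist (−2.4 → −0.4 N), so it has landed. Release, raise, and look.

>>> {"method": "step_arm", "body": {
  "motion": "40 0 0 0 0 0 0;40 0 0 0 0 0 0;40 0 0 0 0 0 0;40 0 0 0 0 0 0;40 0 0 0 0 0 0;40 -2 0 0 0 0 0;40 -3 0 0 0 0 0;40 -3 0 0 0 0 0;40 0 0 0 0 0 0;40 0 0 0 0 0 0"
}}

```text
time: 13.02
tool_pos: [0.5821, -0.0785, 0.1207]
ee_rot: [0.08, 1.565, -0.247]
wrist_force: [-0.4, 0.1, -0.8]
width: 0.0374
```

```bash
python3 look.py w8; python3 - <<'E'
import cv2
im=cv2.convertScaleAbs(cv2.imread('pics/w8.png'),alpha=1.4,beta=10)
cv2.imwrite('pics/w8a.png',cv2.resize(im[110:385,250:390],None,fx=2.1,fy=2.1,interpolation=cv2.INTER_CUBIC))
E
```

```text
time 13.0167
tool_pos [ 0.5821 -0.0785  0.1207]
ee_rot [ 0.0803  1.5648 -0.2466]
wrist_force [-0.3916  0.0829 -0.85  ]
width 0.03738074487807178
qvel [-0.0006  0.0342  0.0691 -0.0004 -0.0036  0.0008]
joint_positions [-0.2305  0.1887  1.397  -0.0001  1.5499  0.0964]
[[ 0.0058  0.3211  0.947 ]
 [-0.0015  0.947  -0.3211]
 [-1.      0.0005  0.006 ]]
```

View pics/w8a.png

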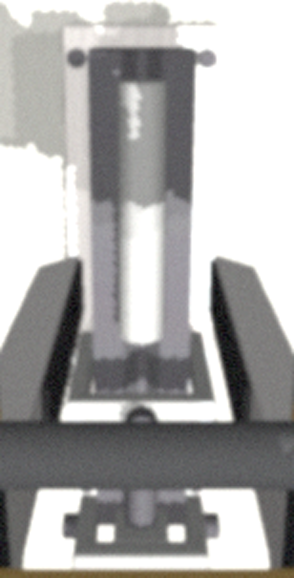

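The pin is centred in the groove behind the stirrup: rear end at (142,80) in the crop, front end at about (142,345). Now close the fingers, go behind the rear end, and come down to push with the closed tips.

>>> {"method": "step_arm", "body": {
  "motion": "0 0 2.4 0 0 0 0;0 0 2.4 0 0 0 0;0 0 2.6 0 0 0 0;0 0 0 0 0 0 0;0 0 0 0 0 0 0;0 0 0 0 0 0 0;0 2.5 0 0 0 0 0;0 2.5 0 0 0 0 0;0 1.5 0 0 0 0 0;0 0.5 0 0 0 0 0;0 0.5 0 0 0 0 0;0 0 0 0 0 0 0;0 0 0 0 0 0 0"
}}

```text
time: 14.15
tool_pos: [0.6047, -0.0086, 0.0438]
ee_rot: [0.124, 1.569, -0.204]
wrist_force: [-0.6, -0.4, 0.3]
width: 0.0002
```

```bash
python3 look.py w9; python3 look.py s9 scene|head -1; python3 - <<'E'
import cv2,numpy as np
im=cv2.convertScaleAbs(cv2.imread('pics/w9.png'),alpha=1.4,beta=10)[150:400,230:410]
s=cv2.imread('pics/s9.png')[110:235,290:440]
cv2.imwrite('pics/w9a.png',np.hstack([cv2.resize(im,(360,500)),cv2.resize(s,(430,500))]))
E
```

```text
time 14.15
tool_pos [ 0.6047 -0.0086  0.0438]
ee_rot [ 0.1236  1.5692 -0.2041]
wrist_force [-0.5567 -0.3607  0.2514]
width 0.00015527881407893275
qvel [ 0.006  -0.0092 -0.016   0.0006  0.0006  0.0005]
joint_positions [-0.1079  0.2775  1.4466 -0.0002  1.4159  0.2198]
[[ 0.0015  0.3218  0.9468]
 [-0.0003  0.9468 -0.3218]
 [-1.      0.0002  0.0016]]
time 14.2
```

View pics/w9a.png

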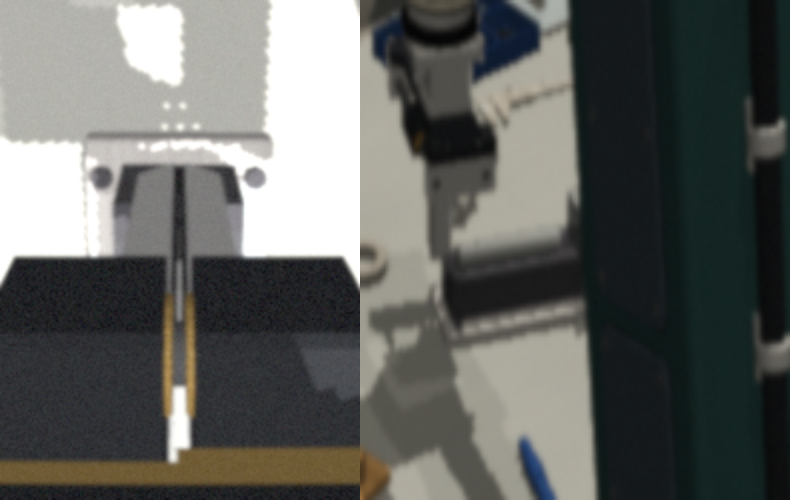

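>>> {"method": "step_arm", "body": {
  "motion": "0 0.25 0 0 0 0 0;0 0.2 0 0 0 0 0;0 0 0 0 0 0 0;0 0 0 0 0 0 0"
}}

```text
time: 14.58
tool_pos: [0.6041, -0.008, 0.0383]
ee_rot: [-2.035, 1.571, -2.361]
wrist_force: [-0.3, -0.0, 0.4]
width: 0.0005
```

>>> {"method": "step_arm", "body": {
  "motion": "0 0 -0.3 0 0 0 0;0 0 -0.3 0 0 0 0;0 0 -0.2 0 0 0 0;0 0 -0.2 0 0 0 0;0 0 -0.2 0 0 0 0;0 0 -0.2 0 0 0 0;0 0 -0.2 0 0 0 0;0 0 -0.2 0 0 0 0;0 0 0 0 0 0 0"
}}

```text
time: 15.33
tool_pos: [0.5983, -0.0254, 0.0384]
ee_rot: [-1.148, 1.571, -1.475]
wrist_force: [-0.5, -0.1, -0.3]
width: 0.0004
```

```bash
python3 look.py w10|head -3; python3 look.py s10 scene|head -1; python3 look.py t10 top|head -1; python3 - <<'E'
import cv2,numpy as np
im=cv2.convertScaleAbs(cv2.imread('pics/w10.png'),alpha=1.4,beta=10)[150:400,230:410]
s=cv2.imread('pics/s10.png')[130:210,310:400];t=cv2.imread('pics/t10.png')[120:210,330:470]
cv2.imwrite('pics/w10a.png',np.hstack([cv2.resize(im,(200,300)),cv2.resize(s,(260,300)),cv2.resize(t,(340,300))]))
E
```

```text
time 15.3333
tool_pos [ 0.5983 -0.0254  0.0384]
ee_rot [-1.148   1.5705 -1.4753]
time 15.3833
time 15.4333
```

View pics/w10a.png

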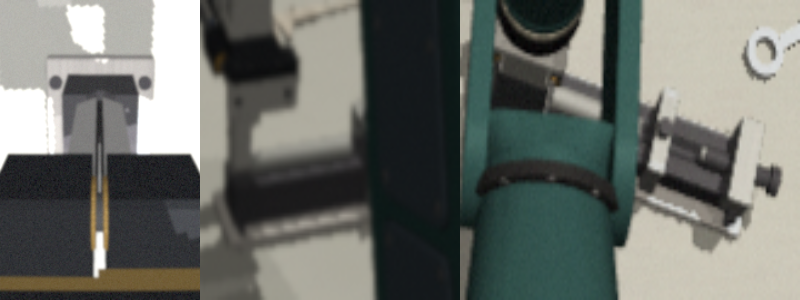

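The wrist view shows the fingers over the groove, and the top view shows the pin ahead of them. I'll continue sliding.

>>> {"method": "step_arm", "body": {
  "motion": "0 0 -0.25 0 0 0 0;0 0 -0.25 0 0 0 0;0 0 -0.25 0 0 0 0;0 0 -0.25 0 0 0 0;0 0 -0.25 0 0 0 0;0 0 -0.25 0 0 0 0;0 0 -0.25 0 0 0 0;0 0 -0.25 0 0 0 0;0 0 -0.25 0 0 0 0;0 0 -0.25 0 0 0 0;0 0 -0.25 0 0 0 0;0 0 -0.25 0 0 0 0;0 0 -0.25 0 0 0 0;0 0 -0.25 0 0 0 0;0 0 0 0 0 0 0"
}}

```text
time: 16.73
tool_pos: [0.5869, -0.0589, 0.0384]
ee_rot: [-1.701, 1.57, -2.029]
wrist_force: [-0.6, 1.2, 1.6]
width: 0.0007
```

```bash
python3 look.py t11 top|head -4; python3 - <<'E'
import cv2,numpy as np
t=cv2.imread('pics/t11.png')[125:200,335:470]
cv2.imwrite('pics/t11a.png',cv2.resize(t,None,fx=5.5,fy=5.5,interpolation=cv2.INTER_CUBIC))
E
```

```text
time 16.7333
tool_pos [ 0.5869 -0.0589  0.0384]
ee_rot [-1.7011  1.57   -2.0285]
wrist_force [-0.5501  1.1967  1.5802]
```

View pics/t11a.png

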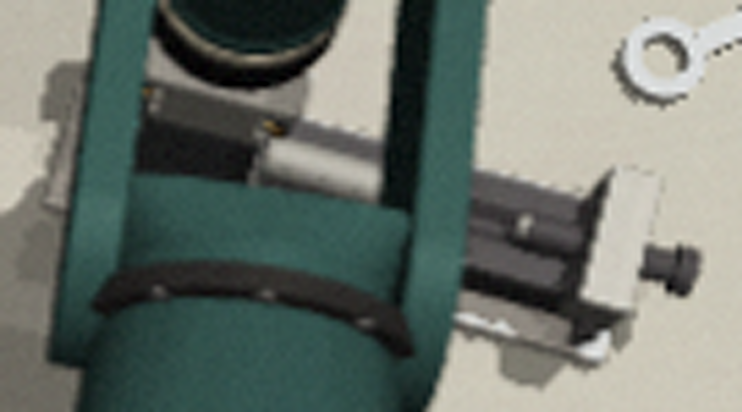

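>>> {"method": "step_arm", "body": {
  "motion": "0 0 -0.2 0 0 0 0;0 0 -0.2 0 0 0 0;0 0 -0.2 0.05 0 0 0;0 0 -0.2 0 0 0 0;0 0 -0.2 0 0 0 0;0 0 -0.2 0 0 0 0;0 0 -0.2 0 0 0 0;0 0 -0.2 0 0 0 0;0 0 -0.2 0 0 0 0;0 0 -0.2 0 0 0 0;0 0 0 0 0 0 0"
}}

```text
time: 17.7
tool_pos: [0.5811, -0.0781, 0.0383]
ee_rot: [-1.259, 1.57, -1.587]
wrist_force: [-0.2, 0.8, 0.1]
width: 0.0005
```

```bash
python3 look.py t12 top|head -4; python3 - <<'E'
import cv2,numpy as np
t=cv2.imread('pics/t12.png')[125:200,335:470]
cv2.imwrite('pics/t12a.png',cv2.resize(t,None,fx=5.5,fy=5.5,interpolation=cv2.INTER_CUBIC))
E
```

```text
time 17.7
tool_pos [ 0.5811 -0.0781  0.0383]
ee_rot [-1.2593  1.5699 -1.5868]
wrist_force [-0.1878  0.7846  0.103 ]
```

View pics/t12a.png

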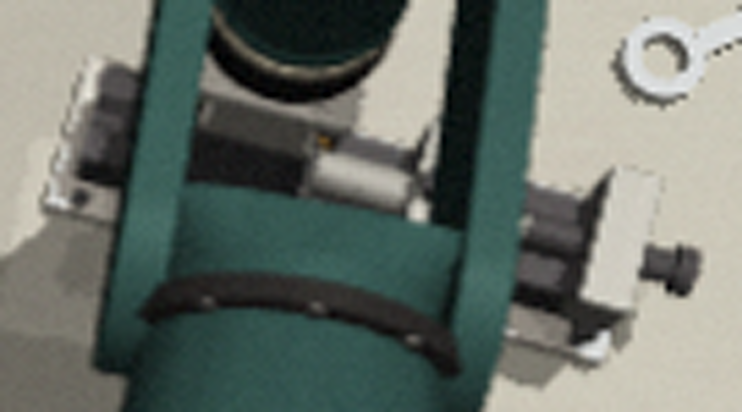

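The pin is under the stirrup and the arm hides its front end, which I estimate at x ≈ 0.053 with the nose near 0.06. From here I go in 1 mm rows.

>>> {"method": "step_arm", "body": {
  "motion": "0 0 -0.1 0 0 0 0;0 0 -0.1 0 0 0 0;0 0 -0.1 0 0 0 0;0 0 -0.1 0 0 0 0;0 0 0 0 0 0 0"
}}

```text
time: 18.17
tool_pos: [0.58, -0.0815, 0.0384]
ee_rot: [-0.584, 1.57, -0.911]
wrist_force: [-0.5, 1.8, -0.4]
width: 0.0003
```

>>> {"method": "step_arm", "body": {
  "motion": "0 0 -0.1 0 0 0 0;0 0 -0.1 0 0 0 0;0 0 -0.1 0 0 0 0;0 0 0 0 0 0 0"
}}

```text
time: 18.5
tool_pos: [0.579, -0.0842, 0.0385]
ee_rot: [-0.196, 1.57, -0.523]
wrist_force: [1.5, 0.9, -1.0]
width: 0.0002
```

>>> {"method": "step_arm", "body": {
  "motion": "0 0 -0.1 0 0 0 0;0 0 -0.1 0 0 0 0;0 0 0 0 0 0 0"
}}

```text
time: 18.75
tool_pos: [0.5784, -0.0859, 0.0385]
ee_rot: [0.31, 1.57, -0.017]
wrist_force: [2.0, 1.5, -0.5]
width: 0.0008
```

>>> {"method": "step_arm", "body": {
  "motion": "0 0 -0.1 0 0 0 0;0 0 -0.1 0 0 0 0;0 0 0 0 0 0 0"
}}

```text
time: 19.0
tool_pos: [0.5778, -0.0876, 0.0385]
ee_rot: [0.844, 1.57, 0.517]
wrist_force: [1.8, 3.0, -0.9]
width: 0.0003
```

>>> {"method": "step_arm", "body": {
  "motion": "0 0 -0.1 0 0 0 0;0 0 -0.1 0 0 0 0;0 0 0 0 0 0 0"
}}

```text
time: 19.25
tool_pos: [0.5778, -0.0877, 0.0385]
ee_rot: [1.433, 1.567, 1.107]
wrist_force: [3.3, 7.0, -0.2]
width: 0.0005
```

The tool stopped advancing and the force rose to 7.7 N along the groove, so it's at the solid stop. Press a little more and hold.

>>> {"method": "step_arm", "body": {
  "motion": "0 0 -0.08 0 0 0 0;0 0 0 0 0 0 0"
}}

```text
time: 19.42
tool_pos: [0.5778, -0.0876, 0.0386]
ee_rot: [1.461, 1.565, 1.135]
wrist_force: [3.9, 7.7, 0.3]
width: 0.0004
```

>>> {"method": "step_arm", "body": {
  "motion": "0 0 -0.08 0 0 0 0;0 0 0 0 0 0 0;0 0 0 0 0 0 0;0 0 0 0 0 0 0;0 0 0 0 0 0 0;0 0 0 0 0 0 0;0 0 0 0 0 0 0;0 0 0 0 0 0 0"
}}

```text
time: 20.08
tool_pos: [0.5778, -0.0877, 0.0386]
ee_rot: [1.464, 1.564, 1.138]
wrist_force: [4.8, 9.1, -0.1]
width: 0.0008
```

10.2 N along the groove, held about 0.6 s. Now ease off slowly so the pin doesn't get knocked off the nose.

>>> {"method": "step_arm", "body": {
  "motion": "0 0 0.05 0 0 0 0;0 0 0.05 0 0 0 0;0 0 0.05 0 0 0 0;0 0 0.05 0 0 0 0;0 0 0.05 0 0 0 0;0 0 0.05 0 0 0 0;0 0 0.05 0 0 0 0;0 0 0.05 0 0 0 0;0 0 0.05 0 0 0 0;0 0 0.05 0 0 0 0;0 0 0.05 0 0 0 0;0 0 0.05 0 0 0 0;0 0 0.05 0 0 0 0;0 0 0.05 0 0 0 0;0 0 0.05 0 0 0 0;0 0 0.05 0 0 0 0;0 0 0.05 0 0 0 0;0 0 0.05 0 0 0 0;0 0 0 0 0 0 0;0 0 0 0 0 0 0"
}}

```text
time: 21.75
tool_pos: [0.5794, -0.0826, 0.0384]
ee_rot: [-0.945, 1.571, -1.272]
wrist_force: [0.7, -0.9, 1.3]
width: 0.0007
```

>>> {"method": "step_arm", "body": {
  "motion": "0 0 0.1 0 0 0 0;0 0 0.2 0 0 0 0;0 0 0.3 0 0 0 0;0 0 0.4 0 0 0 0;0 0 0 0 0 0 0;0 -1.5 0 0 0 0 0;0 -2.5 0 0 0 0 0;0 -2.5 0 0 0 0 0;0 -1.5 0 0 0 0 0;0 0 1.5 0 0 0 0;0 0 1.5 0 0 0 0;0 0 0 0 0 0 0;0 0 0 0 0 0 0;0 0 0 0 0 0 0"
}}

```text
time: 22.92
tool_pos: [0.5918, -0.0451, 0.1179]
ee_rot: [-2.324, 1.57, -2.651]
wrist_force: [0.2, -0.0, 0.0]
width: 0.0003
```

```bash
python3 look.py w13|head -4; python3 - <<'E'
import cv2
im=cv2.convertScaleAbs(cv2.imread('pics/w13.png'),alpha=1.4,beta=10)
cv2.imwrite('pics/w13a.png',cv2.resize(im[110:400,230:410],None,fx=2,fy=2,interpolation=cv2.INTER_CUBIC))
E
```

```text
time 22.9167
tool_pos [ 0.5918 -0.0451  0.1179]
ee_rot [-2.3243  1.5696 -2.651 ]
wrist_force [ 0.2242 -0.0307  0.019 ]
```

View pics/w13a.png

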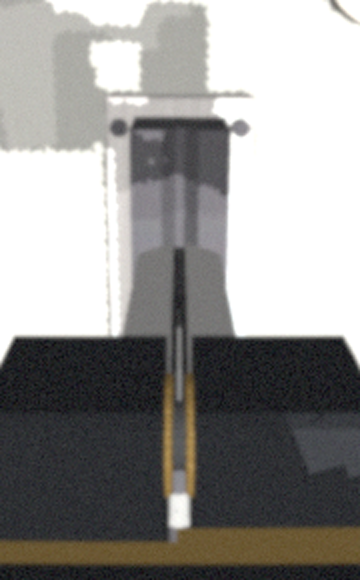

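The fingers hide the pin in this view. I'll raise and open the gripper to see the stop region.

>>> {"method": "step_arm", "body": {
  "motion": "100 -3 0 0 0 0 0;100 -3 0 0 0 0 0;100 -3 0 0 0 0 0;100 0 -2.5 0 0 0 0;100 0 -2.5 0 0 0 0;100 0 -2.5 0 0 0 0;100 0 0 0 0 0 0;100 0 0 0 0 0 0;100 0 0 0 0 0 0;100 0 0 0 0 0 0;100 0 0 0 0 0 0"
}}

```text
time: 23.88
tool_pos: [0.5683, -0.1149, 0.2082]
ee_rot: [2.623, 1.57, 2.297]
wrist_force: [-0.1, -0.5, 0.9]
width: 0.0704
```

```bash
python3 look.py w14|head -4; python3 - <<'E'
import cv2
im=cv2.convertScaleAbs(cv2.imread('pics/w14.png'),alpha=1.4,beta=10)
cv2.imwrite('pics/w14a.png',cv2.resize(im[190:310,270:390],None,fx=4.9,fy=4.9,interpolation=cv2.INTER_CUBIC))
E
```

```text
time 23.8833
tool_pos [ 0.5683 -0.1149  0.2082]
ee_rot [2.6226 1.5705 2.2968]
wrist_force [-0.1004 -0.5257  0.9328]
```

View pics/w14.png

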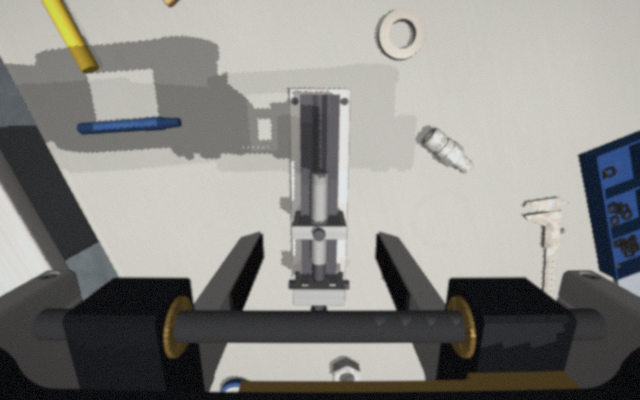

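View pics/w14a.png

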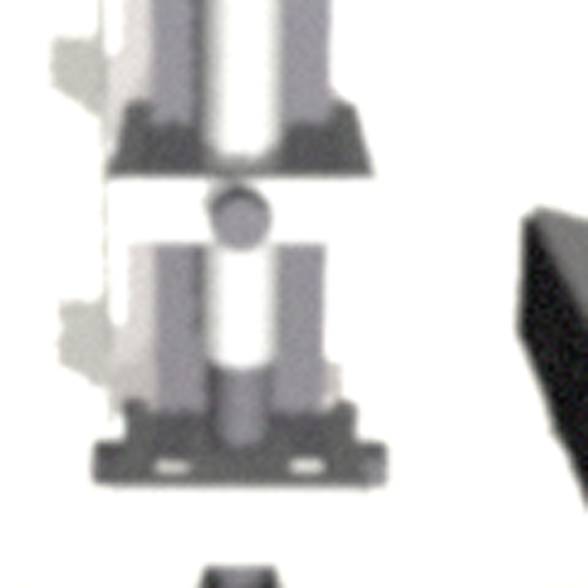

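```bash
python3 - <<'E'
import pickle
from h import *
np.set_printoptions(precision=4,suppress=True)
p,o=pickle.load(open("pics/w14.pkl","rb"))
im=cv2.imread('pics/w14.png'); c=cv2.resize(im[155:275,290:350],None,fx=9,fy=5,interpolation=cv2.INTER_CUBIC)
c=cv2.resize(im[235:285,290:350],None,fx=11,fy=11,interpolation=cv2.INTER_CUBIC)
cv2.imwrite('pics/w14b.png',c)
c=cv2.resize(im[160:195,290:350],None,fx=11,fy=11,interpolation=cv2.INTER_CUBIC)
cv2.imwrite('pics/w14c.png',c)
E
```

```text
(no output)
```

View pics/w14b.png

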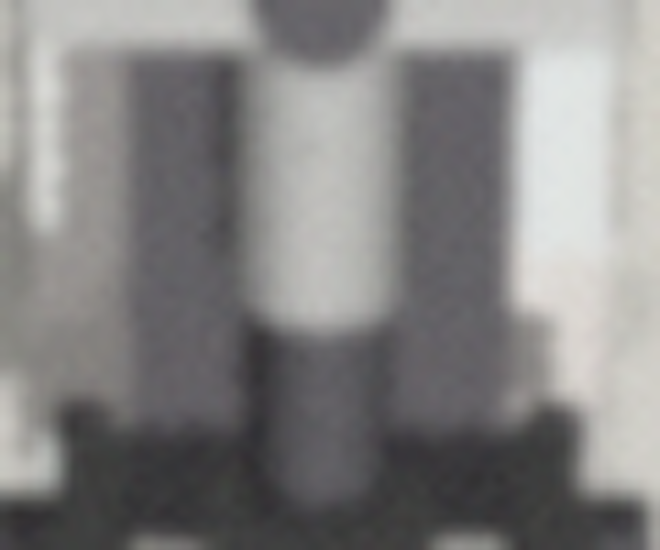

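View pics/w14c.png

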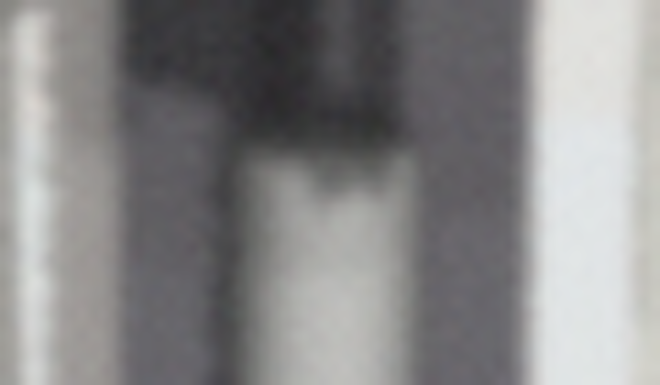

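```bash
python3 - <<'E'
import pickle
from h import *
np.set_printoptions(precision=4,suppress=True)
q=np.array([.5601,-.14,-1.8969]);c,s=np.cos(q[2]),np.sin(q[2])
def inv(w):
    d=w[:2]-q[:2];return np.array([c*d[0]+s*d[1],-s*d[0]+c*d[1]])*1000
p,o=pickle.load(open("pics/w14.pkl","rb"))
z=lambda a,of:(np.array(a)+.5)/11-.5+np.array(of)
for n,uv,h in (("front",z((320,328),(290,235)),.0655),("rearL top",z((325,150),(290,160)),.064),("rear bottomlimit",z((325,150),(290,160)),.056)):
    print(n,inv(unproj(p,[uv],h)[0]))
# block rear end as x reference (should be -130)
g=cv2.imread('pics/w14.png')[80:110,285:355]
cv2.imwrite('pics/w14d.png',cv2.resize(g,None,fx=9,fy=9,interpolation=cv2.INTER_CUBIC))
print('tool at stop',inv(np.array([.5778,-.0877])))
for k in('x',):
    print(robot.get_obs()['time']) if 0 else None
E
```

```text
front [64.8392 -0.64  ]
rearL top [-45.4841  -0.0717]
rear bottomlimit [-44.1669  -0.0743]
tool at stop [-55.2139   0.0126]
```

View pics/w14d.png

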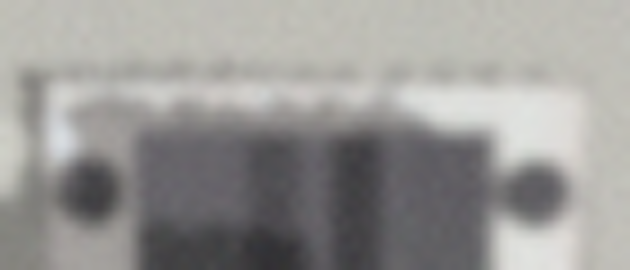

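The pin end is at x = 64.8 mm and its rear at −45.5 mm (110.3 mm long, on the centre line). That fits the pressed-home tool position with no measurable spring-back. One last check on the short pin, then I'll hand in.

```bash
python3 look.py t15 top|head -1; python3 - <<'E'
import cv2,numpy as np
a=cv2.imread('pics/top0.png').astype(int)[150:215,230:295];b=cv2.imread('pics/t15.png').astype(int)[150:215,230:295]
cv2.imwrite('pics/cmp.png',cv2.resize(np.hstack([a,b]).astype(np.uint8),None,fx=6,fy=6,interpolation=cv2.INTER_CUBIC))
from bench import robot
E
```

```text
time 23.9333
```

View pics/cmp.png

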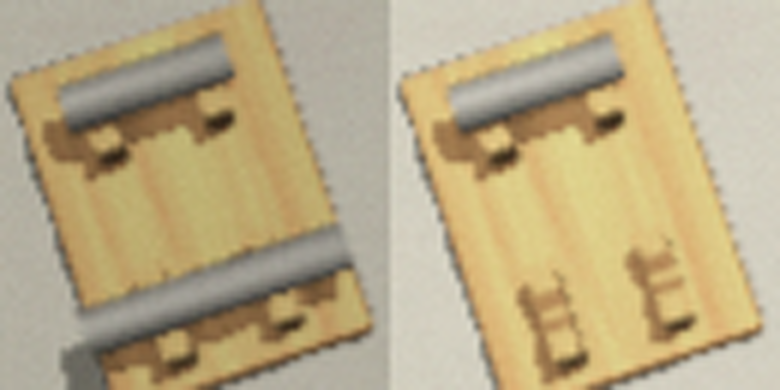

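The short pin sits exactly where it was, with its left end at (65,100) in both halves of the comparison. Handing in.

```bash
python3 -c "
from bench import robot
print(robot.close_job())"
```

```text
the job is handed in; nothing more can be done
None
```

The long pin is in the V-groove at the stop and the job is handed in at about 24 s; the short pin is still in its rest. No verdict was reported.

- **Sequence:** I laid the long pin at the load point behind the stirrup and released it. I then pushed it under the stirrup with the closed fingertips until the tool stopped solidly. It was held there at about 10 N along the groove for roughly 0.6 s, with the highest wrist reading about 10.3 N, then eased off slowly.
- **Last checks:** In the wrist picture the pin is on the groove's centre line to within about 0.6 mm. Its front end is at x = 64.8 mm and its rear at −45.5 mm, with no spring-back visible against the pressed position. The top view shows the short pin unmoved.
- **Not confirmed:** The pin's own edge hides the nose from the camera, so the final contact with it could not be seen. I inferred it from the position and from sliding friction, which read about 1–1.5 N against a spring of 1 N at most.
- **Disagreements with the description:** My first grasp closed on air, because the fingertips end about 14 mm above the reported TCP, not 19 mm ahead of it. I measured this by touching the pin's top and used it from then on. The base plate also did not fit as ending at x = −130 mm, so I located the fixture from the block's edges.

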